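# Bring up the tattoo machine's power supply and start it from the pad

## Robot

A 6-joint arm with a two-finger parallel gripper is mounted at the origin on the work surface. World frame = base frame: x ahead of the robot, y to its left, z up, the work surface at z = 0. Lengths are in m, angles in degrees, forces in N, time in s.
With the tool pointing down it reaches from about 0.375 to 0.9 m from the base axis. Payload 3.1 kg.
Tool frame: the origin (TCP) lies at the very end of the fingers, on their centre line; the grasp point (between the pads) lies 19 mm behind it; z points along the fingers, y is the line along which they close (so a half turn about z gives the same grasp; the last joint's range is limited). The gripper opens to 87 mm and grips with 3 to 60 N. Pads are 19 mm wide; open, the fingers measure 117 mm over their backs; the gripper's body (75 mm by 190 mm) begins 51 mm behind the grasp point.
Start: joints at [-73.367, 30.224, 82.088, -0, 67.689, -10.227], TCP at [0.282, -0.558, 0.223] pointing down, gripper open.
Joint ranges: [-176.69, 176.69], [-43.24, 126.21], [12.49, 139.97], [-82, 262], [0, 151.66], [-163.58, 163.58]. Speed limits (degrees/s): [159.86, 159.86, 180, 180, 180, 180].

## Interface

Orientations are given as a 3x3 rotation matrix whose columns are the frame's x, y, z axes.
In Python, from rig import readout, viewer, ticket gives the robot as it stands.
- The arm moves only by the tool send_rows, never from a script. Its argument "moves" is a list of rows, each a list of 6 numbers: the shift along the tool's x, y, z in units of 250 mm (1.0 is 250 mm), then the turn, a rotation vector about the tool's x, y, z in units of 90 degrees (1.0 is 90 degrees). A call has 1 to 12 rows; each row is the pose to reach, as a shift and turn from the pose commanded when the call began, along the tool's axes at that moment; what a row does not reach only later rows make up. A row lasts 1/10 s, in which the tool goes at most 50 mm and 8.59 degrees, less where a joint would pass 70% of its speed; a pose out of reach is approached as far as the arm can. A call with a number of a shift or a turn outside -1 to 1 is refused whole. A call with a gripper value outside its range is refused whole. "grip" is the opening, from 0 (shut) to 1 (fully open), set as the call begins (left out, the last holds). The fingers move at their own pace and stop on an object; the grip force is fixed at half the most. Time passes only in rows, so rows that repeat a pose let the fingers close. It gives the time, the measured TCP pose, the force, the opening and the grip force at its end, in the units of the state.
- readout.read_state(): the state, without advancing time (a new reading comes with each control period).
- viewer.capture(name): name is "side" or "top" or "wrist"; returns (picture, depth): 480x640x3 uint8, red, green, blue; 480x640 float32, m along the optical axis (not along the pixel's ray), 0 where there is no reading.
- viewer.camera_info(name): a dict with "fx", "fy", "cx", "cy" (pixels), "distortion" ([k1, k2, p1, p2, k3] as OpenCV has them; the pictures are not rectified), "R" (3x3) and "t" (3): a world point X has camera coordinates R X + t; the wrist camera has in their place "tool_from_camera" (4x4, takes a point from camera to tool coordinates, whose origin is the TCP and whose axes are the flange's). Camera axes: x right, y down, z forward; pixel columns grow to the right and rows downward; lengths in m; the calibration is good to about 2 mm. A picture is of the moment at which its call begins: read the wrist's pose just before it. camera_info takes no time and is no camera call.
- ticket.hand_in(): hands the job in; it is judged then, once.
The state is a dict: "time_s": time; "joint_positions": joint angles; "qvel": joint speeds; "tau": joint torques, N m; "position": TCP position; "tcp_rot": TCP orientation; "force": force on the tool from outside, world axes, zero at the start; "moment": the same for the moment, N m; "opening": opening from 0.0 (shut) to 1.0 (fully open); "grasp_force": force on a finger pad.
Only numpy, scipy, OpenCV 4.12 (cv2) and the standard library are available. Lean on these libraries where they do the work, as an engineer would, in place of code of your own. Each camera call takes 0.05 s, during which the arm holds its last target. There are 200 camera calls.

## Task

Get the tattoo machine running using only presses of the fingertips: on the grey console push the red rocker fully over at its raised, white-striped end, then press the blue key all the way down so that it stays down, and then press the silver top of the round start pad fully down and let it come up again. Keep to that order, do not press the white or green key, do not lift, tip or push the start pad about, and leave the inks, caps, cup, jar and machine pen where they are.

Things in the scene. Friction and masses are not known exactly. Their poses are not given: they have to be found in the camera images.
- console: fixed grey box with black top, 170 (x) x 270 (y) x 60 mm high; origin at the centre of its underside, z up, x from its front edge to its flush display. Rocker and three keys stand in a row at x = -35, y = -87, -29, 29, 87 mm, in any order, each on a bezel 64 x 50 x 4 mm. Fixed knob, 12 mm high, at x = 48, y = -100 mm
- rocker_on_end (a point): end to push of the red rocker (52 mm along console x, 28 mm wide), with a white stripe: point on its top face, 20 mm from the pivot towards console +x; the face ends at 26 mm. The pivot lies along console y, 12 mm above the console top and 8 mm under the face. Fully over, this point is 16 mm above the console top. Axes turn with the rocker
- rocker (a joint): tilt of the red rocker in rad: about -0.2 to -0.15 = off (striped end up), +0.2 = fully on (striped end down, against its stop). It moves at about 0.04 N m (about 2 N at the point) with no spring and stays where it is left
- blue_key_top (a point): blue square push key on the console, 32 x 32 mm; this point is the centre of its top face (17 mm above the console's top while up). The key to press. The point's x, y and z axes are those of the console; nearest neighbours on the row are 58 mm away, centre to centre
- blue_key (a joint): travel of the blue key in m: 0 = up, 0.007 = fully down. It gives at about 3 N with no spring, bottoms out at 7 mm and stays where it is left
- white_key_top (a point): white square push key on the console, 32 x 32 mm; this point is the centre of its top face (17 mm above the console's top while up). Not to be pressed. The point's x, y and z axes are those of the console; nearest neighbours on the row are 58 mm away, centre to centre
- white_key (a joint): travel of the white key in m: 0 = up, 0.007 = fully down. It gives at about 3 N with no spring, bottoms out at 7 mm and stays where it is left
- green_key_top (a point): green square push key on the console, 32 x 32 mm; this point is the centre of its top face (17 mm above the console's top while up). Not to be pressed. The point's x, y and z axes are those of the console; nearest neighbours on the row are 58 mm away, centre to centre
- green_key (a joint): travel of the green key in m: 0 = up, 0.007 = fully down. It gives at about 3 N with no spring, bottoms out at 7 mm and stays where it is left
- start_pad: wireless start pad, a loose round black rubber puck of about 0.55 kg standing on the table beside the console, 96 mm across and 20 mm high, with a round silver push top; origin at the centre of its underside, z up
- start_top (a point): centre of the silver top of the start pad, 64 mm across, 30 mm above the table while up
- start (a joint): travel of the silver top in m: 0 = up, 0.006 = fully down; a spring (2 N at first, 4 N fully down) returns it
- red_ink: loose red ink bottle near the start pad, 31 mm across, 88 mm tall with nozzle; origin under its centre
- orange_ink: loose orange ink bottle behind the console, 31 mm across, 88 mm tall; origin under its centre
- ink_cap: loose yellow ink cap standing on the far part of the console's top, 18 mm across, 15 mm tall; origin under its centre
- cap_tray: loose steel tray with eight yellow ink caps beside the console, 70 x 110 x 21 mm; origin under its centre
- cup: loose black cup behind the console, 72 mm across, 95 mm tall; origin under its centre
- jelly_jar: loose white jar behind the console, 54 mm across, 45 mm tall; origin under its centre
- machine_pen: loose black and silver tattoo machine pen lying in front of the console, 135 mm long (along its y), 28 mm thick; origin on the table under its middle
There are look-alikes about, which are no part of the job. Of the things that look like the start_pad, take the one that is nearest to the robot's base at the start.

How it is judged (in metres and radians):
On the way, in this order (a step that is already met when the one before it is completed fails the run):
1. the red rocker is pushed fully over at its striped end (value of joint rocker above 0.14 rad), for 0.1 s.
2. then the blue key is pressed down (value of joint blue_key above 0.0052 m and value of joint rocker above 0.14 rad), for 0.1 s.
3. then the start pad's top is pressed down (all of step 2 and value of joint start above 0.004 m), for 0.05 s.
At the end, for the whole second after the job is handed in: rocker on (over 0.14 rad), blue key down (over 5.2 mm), white and green keys up (under 2.5 mm), start top up again (under 1.5 mm), start pad flat, at rest and within 30 mm of its start, every bystander within 20 mm of its start (all of step 2 and value of joint each of white_key, green_key below 0.0025 m and value of joint start below 0.0015 m and distance of start_pad from where it was at the start of the episode below 0.03 m and angle between start_pad's own z axis and vertical below 0.05 rad and linear speed of start_pad below 0.01 m/s and distance of each of orange_ink, red_ink, ink_cap, cap_tray, cup, jelly_jar, machine_pen from where it was at the start of the episode below 0.02 m); the robot touches nothing.
It fails at once if the blue key pressed while the rocker is not yet over (value of joint blue_key above 0.003 m and value of joint rocker below 0.12 rad).
It fails at once if the start pad pressed before the rocker is over and the blue key is down (value of joint start above 0.003 m and (value of joint rocker below 0.12 rad or value of joint blue_key below 0.0045 m)).
It fails at once if the white or the green key pressed (more than 2.5 mm) (value of joint any of white_key, green_key above 0.0025 m).
It fails at once if the start pad lifted (10 mm), tipped (0.2 rad) or pushed about (30 mm) (height (world z) of start_pad above 0.01 m or angle between start_pad's own z axis and vertical above 0.2 rad or distance of start_pad from where it was at the start of the episode above 0.03 m).
It fails at once if an ink bottle, cap, tray, cup, jar or the machine pen moved (more than 20 mm) or tipped over (distance of any of orange_ink, red_ink, ink_cap, cap_tray, cup, jelly_jar, machine_pen from where it was at the start of the episode above 0.02 m or angle between any of orange_ink, red_ink, ink_cap, cap_tray, cup, jelly_jar, machine_pen's own z axis and vertical above 0.5 rad).
It also fails if it takes over 64 s, if anything falls off the work surface, if the arm or the gripper's body presses on something with over 40 N, if the wrist force passes 120 N, or if a joint passes its speed limit or range.

## Working session

There is one attempt and no reset: what is moved stays moved. The work goes in short steps, Python scripts to look and compute and a tool call to move; the robot and the scene stay as the last step left them, time stands still between calls to the robot, and variables do not carry over. Pictures are saved under pics/ and viewed, at most 10 in all, crops included, and the job is handed in when it is done.

Besides the shell and the picture viewer there is one more tool, called after "Emit:" as name(argument=value, ...) on one line, values as JSON. send_rows: Moves the arm, as the interface text tells. Shifts and turns lie within -1 to 1; 1 stands for 250 mm of shift or 90 degrees of turn. Its arguments: {"type":"object","properties":{"moves":{"type":"array"},"grip":{"type":"number"}},"required":["moves"]}

```bash
mkdir -p pics; cat > h.py <<'E'
import numpy as np,cv2
from rig import readout,viewer,ticket
def snap(n,f):
    s=readout.read_state(); p,d=viewer.capture(n); np.savez('pics/'+f+'.npz',p=p,d=d,pos=s['position'],rot=s['tcp_rot'])
    cv2.imwrite('pics/'+f+'.png',p[:,:,::-1]); return p,d
def cloud(n,f):
    z=np.load('pics/'+f+'.npz'); d=z['d']; c=viewer.camera_info(n)
    K=np.array([[c['fx'],0,c['cx']],[0,c['fy'],c['cy']],[0,0,1.]])
    v,u=np.mgrid[0:480,0:640]; uv=np.stack([u,v],-1).reshape(-1,1,2).astype(float)
    xy=cv2.undistortPoints(uv,K,np.array(c['distortion'],float)).reshape(480,640,2)
    P=np.dstack([xy*d[...,None],d])
    if n=='wrist':
        T=np.array(c['tool_from_camera']); P=P@T[:3,:3].T+T[:3,3]; return P@np.array(z['rot']).T+z['pos'],z['p'],d
    return (P-np.array(c['t']))@np.array(c['R']),z['p'],d
E
python3 - <<'E'
from h import *
for n in('side','top'): snap(n,n+'0')
print(readout.read_state())
E
```

```text
{'time_s': 0.1, 'joint_positions': array([-7.33680422e+01,  3.02746481e+01,  8.21491180e+01, -1.19038655e-03,
        6.76915724e+01, -1.02283173e+01]), 'qvel': array([ 0.00261679, -0.19677358, -0.1555094 , -0.09172109, -0.11648045,
        0.00905332]), 'tau': array([-8.50199085e-04, -4.40988350e+01, -1.77149230e+01,  6.34048996e-02,
        5.33827522e-02, -5.54975406e-05]), 'position': array([ 0.2822005 , -0.55690864,  0.22165829]), 'tcp_rot': array([[ 8.92107531e-01,  4.51822753e-01, -5.94593878e-04],
       [ 4.51823017e-01, -8.92105522e-01,  1.92331520e-03],
       [ 3.38557089e-04, -1.98445518e-03, -9.99997974e-01]]), 'force': array([-0.7518777, -0.3691997, -0.7254923]), 'moment': array([0.02293253, 0.04348094, 0.03146117]), 'grasp_force': 0.0, 'opening': 0.9981381795353927}
```

View pics/top0.png

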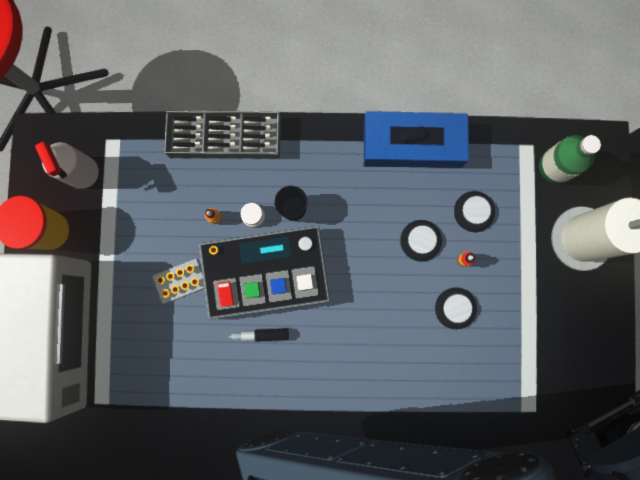

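View pics/side0.png

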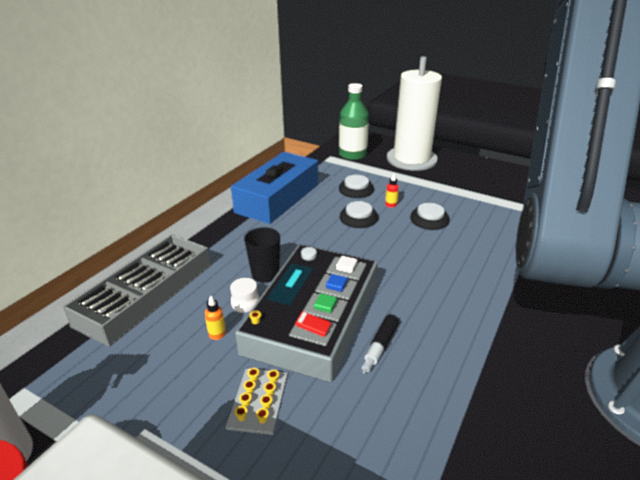

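The top view shows the console with the red rocker (225,294), then the green (251,289), blue (278,287) and white (304,282) keys. Three pucks could be the start pad: A (457,308), B (421,240) and C (474,211). Next I'll measure them and take a close crop.

```bash
python3 - <<'E'
from h import *
P,p,d=cloud('top','top0'); c=viewer.camera_info('top'); print('cam',-np.array(c['R']).T@c['t'])
hsv=cv2.cvtColor(p,cv2.COLOR_RGB2HSV).astype(int); H,S,V=hsv[...,0],hsv[...,1],hsv[...,2]
def comp(m,box,n):
    x0,y0,x1,y1=box; w=np.zeros((480,640),bool); w[y0:y1,x0:x1]=1; m=m&w&(d>0); q=P[m]
    ctr=cv2.minAreaRect(np.argwhere(m)[:,::-1].astype(np.float32)) if m.sum()>3 else None
    r=cv2.minAreaRect((q[:,:2]*1000).astype(np.float32)) if len(q)>3 else None
    print(n,m.sum(),q.mean(0).round(4),'z',np.percentile(q[:,2],[5,50,95]).round(4),'rect mm',r)
B=(215,275,318,310)
comp((S>150)&((H<8)|(H>172))&(V>80),B,'red')
comp((S>120)&(abs(H-60)<15)&(V>60),B,'green')
comp((S>120)&(abs(H-110)<15)&(V>80),(262,272,295,300),'blue')
comp((S<40)&(V>190),(293,268,318,296),'white')
comp((S<40)&(V>190),(212,275,238,310),'stripe')
for n,(u,v) in dict(A=(457,308),B=(421,240),C=(474,211)).items():
    comp((S<60)&(V>140)&(P[...,2]>.015),(u-20,v-20,u+20,v+20),n)
    comp((V<70)&(P[...,2]>.01),(u-25,v-25,u+25,v+25),n+'rim')
w=(P[...,2]>.055)&(P[...,2]<.064); w[:225]=0; w[325:]=0; w[:,:195]=0; w[:,335:]=0
w=cv2.morphologyEx(w.astype(np.uint8),cv2.MORPH_OPEN,np.ones((3,3)))>0
print('console',cv2.minAreaRect((P[w][:,:2]*1000).astype(np.float32)),P[w][:,2].mean())
a=cv2.resize(p[225:325,190:340],(600,400),interpolation=3); b=cv2.resize(p[190:340,390:510],(480,600),interpolation=3)[:400]
b=cv2.resize(p[190:340,395:505],(293,400),interpolation=3)[:, :200] if 0 else cv2.resize(p[190:335,390:510],(200,242))
o=np.zeros((400,800,3),np.uint8); o[:,:600]=a; o[:242,600:]=b; cv2.imwrite('pics/crop.png',o[:,:,::-1])
E
```

```text
cam [ 0.50170472 -0.04080253  1.39101662]
red 252 [0.5143 0.191  0.0794] z [0.0743 0.0796 0.0847] rect mm ((517.3706665039062, 192.2070770263672), (50.70565414428711, 27.483367919921875), 9.334382057189941)
green 210 [0.5276 0.1349 0.0771] z [0.0728 0.077  0.0818] rect mm ((527.7144165039062, 135.06997680664062), (30.954187393188477, 32.02446365356445), 8.516642570495605)
blue 216 [0.5372 0.0778 0.0771] z [0.0729 0.077  0.0811] rect mm ((537.1055297851562, 78.40580749511719), (31.276233673095703, 33.13098907470703), 9.968171119689941)
white 208 [0.5467 0.0215 0.0766] z [0.0716 0.0769 0.0804] rect mm ((546.572509765625, 21.945192337036133), (31.17745018005371, 31.729511260986328), 10.435248374938965)
stripe 16 [0.5364 0.1951 0.0849] z [0.0807 0.085  0.0883] rect mm ((536.3141479492188, 195.34637451171875), (3.4232378005981445, 18.26400375366211), 11.285918235778809)
A 634 [ 0.4942 -0.3204  0.0304] z [0.0252 0.0306 0.0357] rect mm ((494.4022216796875, -320.3979187011719), (62.00879669189453, 63.645694732666016), 85.18504333496094)
Arim 600 [ 0.4945 -0.3162  0.0178] z [0.0111 0.0179 0.0
[... 201 characters left out ...]
240.4360809326172), (63.185401916503906, 62.02919387817383), 63.00477981567383)
Brim 566 [ 0.6446 -0.2368  0.018 ] z [0.0111 0.0183 0.0243] rect mm ((647.7514038085938, -240.51870727539062), (90.44400787353516, 91.48477172851562), 56.839359283447266)
C 598 [ 0.7176 -0.364   0.0305] z [0.0255 0.0306 0.0351] rect mm ((717.6875, -363.8743896484375), (61.6478385925293, 63.37620162963867), 33.84400939941406)
Crim 561 [ 0.7129 -0.358   0.0182] z [0.0113 0.0186 0.0244] rect mm ((717.5475463867188, -363.74420166015625), (91.32096099853516, 92.31616973876953), 48.60314178466797)
console ((566.9147338867188, 111.76339721679688), (170.2954864501953, 268.931640625), 9.191062927246094) 0.0602215684583751
```

View pics/crop.png

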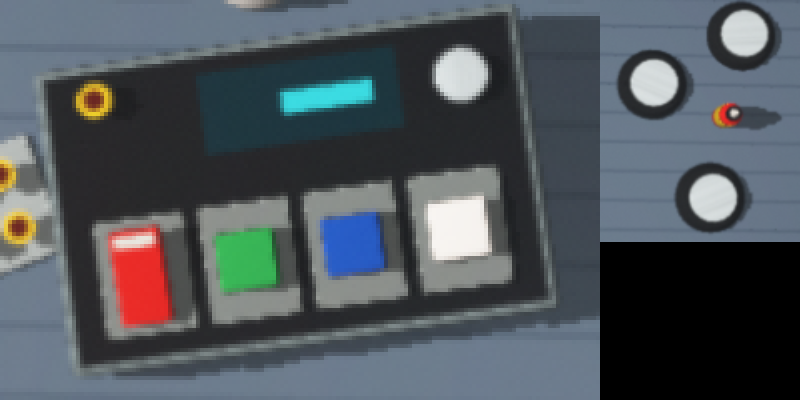

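The crop confirms the order red, green, blue, white, with the stripe at the far end of the rocker. Pad A is the nearest to the base, at 0.59 m against 0.69 m for B and 0.80 m for C, so A is the start pad. I'll shut the fingers and move over to the rocker.

Emit:
send_rows(moves=[[0.15, -0.15, 0, 0, 0, 0], [0.3, -0.29, 0, 0, 0, 0], [0.44, -0.42, 0, 0, 0, 0], [0.58, -0.56, 0, 0, 0, 0], [0.72, -0.7, 0, 0, 0, 0], [0.77, -0.736, 0, 0, 0, 0]], grip=0)

```text
time_s: 0.7
position: [0.3704, -0.3006, 0.2219]
tcp_rot: [[0.891, 0.455, -0.002], [0.455, -0.891, 0.005], [0.0, -0.005, -1.0]]
force: [-0.3, -1.1, -0.2]
opening: 0.539
grasp_force: 0.0
```

Emit:
send_rows(moves=[[0.15, -0.15, 0, 0, 0, 0], [0.3, -0.29, 0, 0, 0, 0], [0.44, -0.42, 0, 0, 0, 0], [0.58, -0.56, 0, 0, 0, 0], [0.72, -0.7, 0, 0, 0, 0], [0.77, -0.736, 0, 0, 0, 0]])

```text
time_s: 1.3
position: [0.4592, -0.051, 0.2223]
tcp_rot: [[0.89, 0.456, -0.001], [0.456, -0.89, 0.002], [-0.0, -0.002, -1.0]]
force: [-0.4, 0.4, -0.4]
opening: 0.03
grasp_force: 0.0
```

Emit:
send_rows(moves=[[0.14, -0.14, 0, 0, 0, 0.06], [0.28, -0.28, 0, 0, 0, 0.12], [0.42, -0.42, 0, 0, 0, 0.17], [0.55, -0.55, 0, 0, 0, 0.194], [0.68, -0.66, 0, 0, 0, 0.194], [0.74, -0.71, 0, 0, 0, 0.194], [0.74, -0.71, 0, 0, 0, 0.194], [0.74, -0.71, 0, 0, 0, 0.194]])

```text
time_s: 2.1
position: [0.5437, 0.1865, 0.2219]
tcp_rot: [[0.986, 0.164, -0.002], [0.164, -0.986, -0.001], [-0.002, 0.001, -1.0]]
force: [-0.9, -0.8, -0.4]
opening: 0.007
grasp_force: 0.0
```

```bash
cat >> h.py <<'E'
def togo(x,y,z):
    s=readout.read_state(); R=np.array(s['tcp_rot']); d=R.T@(np.array([x,y,z])-s['position'])/.25
    print('t',round(s['time_s'],2),'pos',np.round(s['position'],4),'togo units',d.round(4),'yaw',np.degrees(np.arctan2(R[1,0],R[0,0])).round(2),'zax',R[:,2].round(3),'F',np.round(s['force'],1),'op',round(s['opening'],3))
E
python3 - <<'E'
from h import *
togo(.543,.196,.1)
snap('wrist','w1')
P,p,d=cloud('wrist','w1')
hsv=cv2.cvtColor(p,cv2.COLOR_RGB2HSV).astype(int); H,S,V=hsv[...,0],hsv[...,1],hsv[...,2]
for n,m in dict(red=(S>150)&((H<8)|(H>172))&(V>80),green=(S>120)&(abs(H-60)<15),blue=(S>150)&(abs(H-110)<15)&(V>80)).items():
    m=m&(d>0)&(P[...,2]>.065)&(P[...,2]<.1)&(P[...,0]<.58)
    if m.sum()>20: print(n,m.sum(),P[m].mean(0).round(4),cv2.minAreaRect((P[m][:,:2]*1000).astype(np.float32)))
E
```

```text
t 2.1 pos [0.5437 0.1865 0.2219] togo units [ 0.0046 -0.038   0.4876] yaw 9.46 zax [-0.002 -0.001 -1.   ] F [-0.9 -0.8 -0.4] op 0.007
red 1600 [0.5183 0.1934 0.0797] ((519.2310180664062, 194.0075225830078), (50.996360778808594, 26.451587677001953), 9.593871116638184)
green 1415 [0.5301 0.1374 0.0769] ((529.5439453125, 137.00828552246094), (31.356130599975586, 31.54002571105957), 10.389513969421387)
blue 1563 [0.5392 0.0815 0.0767] ((538.5184936523438, 80.75543212890625), (31.860021591186523, 32.05503463745117), 8.99620246887207)
```

View pics/w1.png

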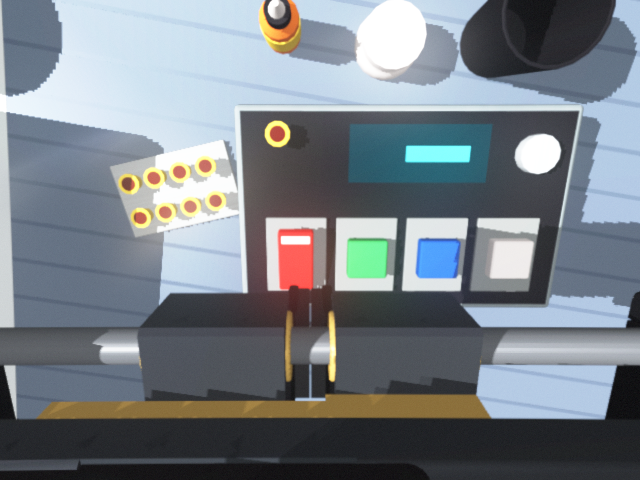

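The wrist view agrees: red rocker (296,260) with its stripe at (295,240), green (367,258), blue (438,258), white (511,258). I'll go down above the striped end, then push.

Emit:
send_rows(moves=[[0, -0.042, 0.15, 0, 0, 0], [0, -0.042, 0.3, 0, 0, 0], [0, -0.042, 0.42, 0, 0, 0], [0, -0.042, 0.488, 0, 0, 0], [0, -0.042, 0.488, 0, 0, 0], [0, -0.042, 0.488, 0, 0, 0]])

```text
time_s: 2.75
position: [0.5428, 0.1959, 0.1009]
tcp_rot: [[0.987, 0.162, -0.0], [0.162, -0.987, -0.0], [-0.0, 0.0, -1.0]]
force: [-0.7, 0.7, -0.2]
opening: 0.006
grasp_force: 0.0
```

Emit:
send_rows(moves=[[0, 0, 0.02, 0, 0, 0], [0, 0, 0.04, 0, 0, 0], [0, 0, 0.06, 0, 0, 0], [0, 0, 0.07, 0, 0, 0], [0, 0, 0.08, 0, 0, 0], [0, 0, 0.088, 0, 0, 0], [0, 0, 0.088, 0, 0, 0]])

```text
time_s: 3.45
position: [0.5441, 0.1973, 0.079]
tcp_rot: [[0.987, 0.163, 0.003], [0.163, -0.987, 0.0], [0.003, -0.0, -1.0]]
force: [1.3, 0.1, 3.8]
opening: 0.008
grasp_force: 1.6
```

```bash
python3 -c "
from h import *
togo(.542,.197,.075)"
```

```text
t 3.45 pos [0.5441 0.1973 0.079 ] togo units [-0.0086 -0.0004  0.0161] yaw 9.4 zax [ 0.003  0.    -1.   ] F [1.3 0.1 3.8] op 0.008
```

Contact is at 3.8 N, so I'll push further until it meets the stop.

Emit:
send_rows(moves=[[-0.002, 0, 0.006, 0, 0, 0], [-0.004, 0, 0.012, 0, 0, 0], [-0.004, 0, 0.018, 0, 0, 0], [-0.004, 0, 0.022, 0, 0, 0], [-0.004, 0, 0.022, 0, 0, 0], [-0.004, 0, 0.022, 0, 0, 0]])

```text
time_s: 4.05
position: [0.5446, 0.1973, 0.0766]
tcp_rot: [[0.987, 0.163, 0.007], [0.163, -0.987, 0.001], [0.007, 0.0, -1.0]]
force: [1.0, -0.4, 20.8]
opening: 0.007
grasp_force: 10.3
```

The force rises to 20.8 N at z = 0.0766, which is the predicted height of the stop. I'll lift off and check.

Emit:
send_rows(moves=[[0, 0, -0.05, 0, 0, 0], [0, 0, -0.16, 0, 0, 0], [-0.1, 0.05, -0.3, 0, 0, 0], [-0.16, 0.2, -0.34, 0, 0, 0], [-0.16, 0.3, -0.34, 0, 0, 0], [-0.16, 0.4, -0.34, 0, 0, 0], [-0.16, 0.468, -0.34, 0, 0, 0], [-0.16, 0.468, -0.34, 0, 0, 0], [-0.16, 0.468, -0.34, 0, 0, 0]])

```text
time_s: 4.95
position: [0.5195, 0.0752, 0.1572]
tcp_rot: [[0.987, 0.162, -0.004], [0.162, -0.987, 0.001], [-0.004, -0.001, -1.0]]
force: [-0.1, -0.3, 0.8]
opening: 0.004
grasp_force: 0.0
```

```bash
python3 - <<'E'
from h import *
togo(.538,.0795,.1)
snap('wrist','w2')
P,p,d=cloud('wrist','w2')
hsv=cv2.cvtColor(p,cv2.COLOR_RGB2HSV).astype(int); H,S,V=hsv[...,0],hsv[...,1],hsv[...,2]
ex=np.array([np.cos(.164),np.sin(.164)])
for n,m in dict(red=(S>150)&((H<8)|(H>172))&(V>80),green=(S>120)&(abs(H-60)<15),blue=(S>150)&(abs(H-110)<15)&(V>80)).items():
    m=m&(d>0)&(P[...,2]>.065)&(P[...,2]<.1)&(P[...,0]<.58)
    if m.sum()>20:
        q=P[m]; print(n,m.sum(),q.mean(0).round(4),'slope x',np.polyfit(q[:,:2]@ex,q[:,2],1)[0].round(3),cv2.minAreaRect((q[:,:2]*1000).astype(np.float32)))
E
```

```text
t 4.95 pos [0.5195 0.0752 0.1572] togo units [ 0.0766 -0.0046  0.2286] yaw 9.35 zax [-0.004  0.001 -1.   ] F [-0.1 -0.3  0.8] op 0.004
red 610 [0.5245 0.182  0.0778] slope x -0.183 ((521.1355590820312, 193.5447998046875), (49.392051696777344, 28.21880340576172), 8.02386474609375)
green 1754 [0.5289 0.1318 0.077 ] slope x -0.007 ((529.4390258789062, 135.40525817871094), (31.57141876220703, 28.741310119628906), 8.878096580505371)
blue 2416 [0.5391 0.0801 0.077 ] slope x -0.008 ((538.4866943359375, 79.97621154785156), (31.705602645874023, 30.44098472595215), 8.934599876403809)
```

The rocker's slope now reads -0.18, so it is over. Next is the blue key at (0.538, 0.080), with its top at 0.077 and 0.070 when fully down.

Emit:
send_rows(moves=[[0.04, -0.003, 0.06, 0, 0, 0], [0.077, -0.005, 0.14, 0, 0, 0], [0.077, -0.005, 0.2, 0, 0, 0], [0.077, -0.005, 0.25, 0, 0, 0], [0.077, -0.005, 0.28, 0, 0, 0], [0.077, -0.005, 0.3, 0, 0, 0], [0.077, -0.005, 0.32, 0, 0, 0], [0.077, -0.005, 0.335, 0, 0, 0], [0.077, -0.005, 0.35, 0, 0, 0], [0.077, -0.005, 0.357, 0, 0, 0], [0.077, -0.005, 0.357, 0, 0, 0]])

```text
time_s: 6.1
position: [0.5403, 0.0795, 0.0702]
tcp_rot: [[0.987, 0.163, 0.001], [0.163, -0.987, 0.0], [0.001, -0.0, -1.0]]
force: [-2.5, 1.2, 8.6]
opening: 0.003
grasp_force: 5.0
```

Emit:
send_rows(moves=[[0, 0, 0.006, 0, 0, 0], [0, 0, 0.012, 0, 0, 0], [0, 0, 0.012, 0, 0, 0], [0, 0, 0.012, 0, 0, 0]])

```text
time_s: 6.5
position: [0.5403, 0.0795, 0.0698]
tcp_rot: [[0.987, 0.164, 0.002], [0.164, -0.987, 0.0], [0.002, 0.0, -1.0]]
force: [-6.6, 1.1, 27.8]
opening: 0.004
grasp_force: 14.0
```

Emit:
send_rows(moves=[[0, 0, -0.05, 0, 0, 0], [0, 0, -0.16, 0, 0, 0], [-0.1, 0, -0.32, 0, 0, 0], [-0.2, 0.0, -0.4, 0, 0, 0], [-0.2, 0.0, -0.4, 0, 0, 0], [-0.2, 0.0, -0.4, 0, 0, 0]])

```text
time_s: 7.1
position: [0.4915, 0.0709, 0.1663]
tcp_rot: [[0.987, 0.163, 0.002], [0.163, -0.987, -0.0], [0.002, 0.001, -1.0]]
force: [0.5, 0.2, -0.1]
opening: 0.001
grasp_force: 0.0
```

```bash
python3 - <<'E'
from h import *
togo(.494,-.320,.157)
snap('wrist','w3')
P,p,d=cloud('wrist','w3')
hsv=cv2.cvtColor(p,cv2.COLOR_RGB2HSV).astype(int); H,S,V=hsv[...,0],hsv[...,1],hsv[...,2]
ex=np.array([np.cos(.164),np.sin(.164)])
for n,m in dict(red=(S>150)&((H<8)|(H>172))&(V>80),green=(S>120)&(abs(H-60)<15),blue=(S>150)&(abs(H-110)<15)&(V>80),white=(S<30)&(V>180)).items():
    m=m&(d>0)&(P[...,2]>.067)&(P[...,2]<.1)&(P[...,0]<.58)
    if m.sum()>20:
        q=P[m]; print(n,m.sum(),q.mean(0).round(4),'zmed',np.median(q[:,2]).round(4),'slope x',np.polyfit(q[:,:2]@ex,q[:,2],1)[0].round(3))
E
```

```text
t 7.1 pos [0.4915 0.0709 0.1663] togo units [-0.2449  1.5443  0.0375] yaw 9.38 zax [ 0.002 -0.    -1.   ] F [ 0.5  0.2 -0.1] op 0.001
red 620 [0.5181 0.1815 0.0792] zmed 0.079 slope x -0.205
green 1520 [0.5293 0.1305 0.077 ] zmed 0.077 slope x -0.003
blue 2248 [0.5386 0.0798 0.07  ] zmed 0.07 slope x 0.001
white 3138 [0.547  0.0444 0.0767] zmed 0.0769 slope x 0.001
```

The blue key is down (top at 0.070), and green and white are still up. Now I'll go to start pad A.

Emit:
send_rows(moves=[[-0.03, 0.19, 0, 0, 0, 0], [-0.06, 0.38, 0, 0, 0, 0], [-0.09, 0.57, 0, 0, 0, 0], [-0.11, 0.74, 0, 0, 0, 0], [-0.12, 0.8, 0, 0, 0, 0]])

```text
time_s: 7.65
position: [0.4956, -0.1356, 0.1645]
tcp_rot: [[0.987, 0.16, 0.001], [0.16, -0.987, -0.001], [0.001, 0.002, -1.0]]
force: [0.2, 0.0, -0.4]
opening: 0.006
grasp_force: 0.0
```

Emit:
send_rows(moves=[[-0.03, 0.18, 0, 0, 0, 0], [-0.06, 0.36, 0, 0, 0, 0], [-0.09, 0.54, 0, 0, 0, 0], [-0.11, 0.68, 0, 0, 0, 0], [-0.125, 0.744, 0, 0, 0, 0], [-0.125, 0.744, 0, 0, 0, 0], [-0.125, 0.744, 0, 0, 0, 0]])

```text
time_s: 8.35
position: [0.493, -0.3177, 0.1648]
tcp_rot: [[0.987, 0.164, -0.002], [0.164, -0.987, 0.003], [-0.001, -0.003, -1.0]]
force: [0.5, 0.6, -0.8]
opening: 0.006
grasp_force: 0.0
```

```bash
python3 - <<'E'
from h import *
togo(.494,-.320,.045)
snap('wrist','w4')
P,p,d=cloud('wrist','w4')
m=(d>0)&(P[...,2]>.026)&(P[...,2]<.035)&(np.hypot(P[...,0]-.494,P[...,1]+.32)<.06)&(p.min(2)>110)
q=P[m]; print(m.sum(),q.mean(0),cv2.minEnclosingCircle((q[:,:2]*1000).astype(np.float32)))
E
```

```text
t 8.35 pos [ 0.493  -0.3177  0.1648] togo units [0.0031 0.0111 0.4791] yaw 9.42 zax [-0.002  0.003 -1.   ] F [ 0.5  0.6 -0.8] op 0.006
5171 [ 0.49646004 -0.31887665  0.03004999] ((495.2490234375, -319.0985107421875), 31.982696533203125)
```

View pics/w4.png

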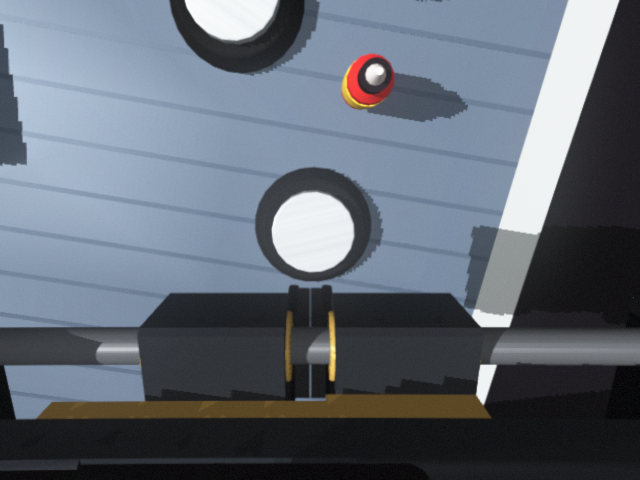

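Pad A's silver top (313,232) is dead ahead at (0.495, -0.319), and the red bottle (368,80) is well clear. I'll press it and come straight back up.

Emit:
send_rows(moves=[[0.007, 0.006, 0.15, 0, 0, 0], [0.007, 0.006, 0.3, 0, 0, 0], [0.007, 0.006, 0.42, 0, 0, 0], [0.007, 0.006, 0.49, 0, 0, 0], [0.007, 0.006, 0.52, 0, 0, 0], [0.007, 0.006, 0.535, 0, 0, 0], [0.007, 0.006, 0.55, 0, 0, 0], [0.007, 0.006, 0.562, 0, 0, 0], [0.007, 0.006, 0.57, 0, 0, 0], [0.007, 0.006, 0.57, 0, 0, 0], [0.007, 0.006, 0.57, 0, 0, 0]])

```text
time_s: 9.5
position: [0.496, -0.3208, 0.0244]
tcp_rot: [[0.987, 0.163, 0.001], [0.163, -0.987, -0.0], [0.001, 0.0, -1.0]]
force: [1.4, 2.3, 5.6]
opening: 0.004
grasp_force: 2.6
```

Emit:
send_rows(moves=[[0, 0, 0.006, 0, 0, 0], [0, 0, 0.006, 0, 0, 0], [0, 0, 0.006, 0, 0, 0]])

```text
time_s: 9.8
position: [0.496, -0.3208, 0.0243]
tcp_rot: [[0.987, 0.163, 0.002], [0.163, -0.987, -0.001], [0.001, 0.001, -1.0]]
force: [-0.6, 5.0, 14.2]
opening: 0.006
grasp_force: 7.0
```

Emit:
send_rows(moves=[[0, 0, -0.03, 0, 0, 0], [0, 0, -0.08, 0, 0, 0], [0, 0, -0.2, 0, 0, 0], [0, 0, -0.36, 0, 0, 0], [0, 0, -0.52, 0, 0, 0], [0, 0, -0.6, 0, 0, 0], [0, 0, -0.6, 0, 0, 0], [0, 0, -0.6, 0, 0, 0], [0, 0, -0.6, 0, 0, 0]])

```text
time_s: 10.7
position: [0.4945, -0.3203, 0.1705]
tcp_rot: [[0.987, 0.163, -0.002], [0.163, -0.987, 0.002], [-0.002, -0.002, -1.0]]
force: [0.0, 0.7, -0.3]
opening: 0.004
grasp_force: 0.0
```

```bash
python3 - <<'E'
from h import *
snap('wrist','w5'); snap('top','top1')
P,p,d=cloud('wrist','w5')
m=(d>0)&(P[...,2]>.02)&(P[...,2]<.035)&(np.hypot(P[...,0]-.494,P[...,1]+.32)<.06)&(p.min(2)>110)
q=P[m]; print('pad',m.sum(),np.median(q[:,2]),cv2.minEnclosingCircle((q[:,:2]*1000).astype(np.float32)))
P,p,d=cloud('top','top1'); 
for n,(u,v) in dict(green=(251,289),blue=(278,287),white=(304,282),r_on=(225,286),r_off=(227,301)).items(): print(n,np.median(P[v-3:v+4,u-3:u+4,2]).round(4))
a=np.load('pics/top0.npz')['p'].astype(int); e=abs(a-p).max(2)>60; e[330:,:]*=1
k,l,s,c=cv2.connectedComponentsWithStats(e.astype(np.uint8)); print([(tuple(c[i].round()),s[i,4]) for i in range(1,k) if s[i,4]>15])
E
```

```text
pad 5062 0.030048129769390405 ((493.43218994140625, -319.2802429199219), 33.68431091308594)
green 0.0774
blue 0.07
white 0.0768
r_on 0.0778
r_off 0.0831Traceback (most recent call last):
  File "<stdin>", line 8, in <module>
numpy._core._exceptions._UFuncOutputCastingError: Cannot cast ufunc 'multiply' output from dtype('int64') to dtype('bool') with casting rule 'same_kind'
```

View pics/top1.png

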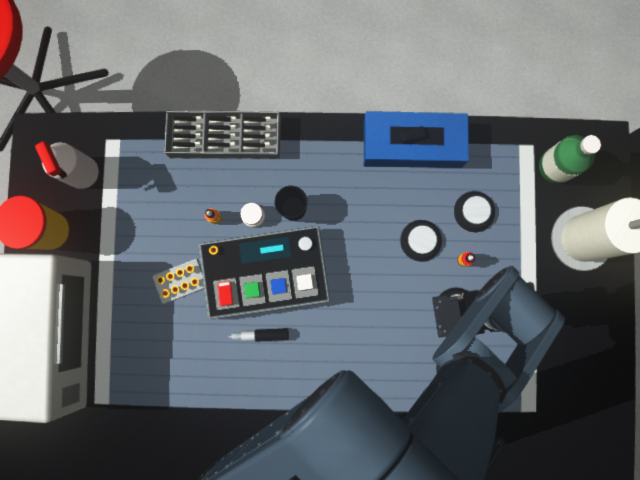

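The top view shows the rocker over (225,294), the blue key down (278,287), the start pad's top back up, and every bystander where it was. I'm handing it in.

```bash
python3 -c "
from rig import ticket
print(ticket.hand_in())"
```

```text
the job is handed in; nothing more can be done
None
```

I handed the job in after about 11 s of the 64 s allowed: the rocker is over, the blue key is down, and the start pad was pressed and came back up, in that order. In the last pictures the white and green keys are up and nothing else has moved; the hand-in gave no verdict.

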